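# Seat the rod rest on its studs at the glass bench

### The job

Put the rod rest back on its mount: lay its base plate on the mount's four studs, feel along for the place where its slotted holes drop over them, and leave it sitting flat, fully home on the carriage, with nothing touching it. The studs are not exactly where the mount's pose says, so search gently, without forcing the plate down or sideways on the studs, and leave the things lying around where they are.

Things in the scene. Friction and masses are not known exactly. Their poses are not given: they have to be found in the camera images.
- rest: Rod rest, dark anodised aluminium, loose, 0.27-0.41 kg: base plate 170 (own x) x 96 (own y) x 6 mm with four through slots, each 11 (x) by 18 (y) mm, centred at x = +-44, y = +-30 mm, and an upright rail on its middle. Origin: centre of the plate's underside; z up. A half turn about z gives the same part: it fits the studs either way round. Seated, its origin is 30 mm above the mount's.
- rest_rail (a point): Where to grip the rod rest: centre of its upright rail, 36 mm above the plate's underside. The rail is 12 mm thick (rest's x: grip across this), 78 mm long (y), plain from 6 to 52 mm above the underside, then four teeth with notches between, up to 64 mm.
- mount: Mount, fixed to the bench: grey base 220 (own x) x 110 (own y) x 10 mm with two guide rails along x and, between them, an aluminium carriage 110 (x) x 84 (y) mm. The rest fits with its x axis along the mount's x axis. Origin: centre of the base's underside, on the bench; z up.
- mount_mid (a point): Middle of the mount, at the height of the carriage's flat top, 30 mm above the bench. Four polished (slippery) studs, 8 mm diameter, rise 5 mm above that top at x = +-44, y = +-30 mm from the carriage's centre. The carriage is clamped (does not slide) anywhere up to 15 mm either way from this point along the mount's x axis; just where is not measured. It is centred in y and parallel.
- block: Bystander: round dark shaping block with shallow dimples, 90 mm diameter, 34 mm high. Origin: centre of its underside.
- tray: Bystander: black open tray with glass chips, 100 x 140 x 35 mm. Origin: centre of its underside.
- mug: Bystander: blue ceramic mug, 80 mm diameter, 85 mm high. Origin: centre of its underside.
There are look-alikes about, which are no part of the job. Of the things that look like the mount, take the one that is farthest to the robot's right at the start. What is shaped like the rest but turquoise is not meant.

How it is judged:
At the end, for the whole second after the job is handed in: The rest stands upright (within 0.04 rad) with its plate flat on the carriage, its origin 27 to 31.5 mm above the mount's origin and within 20 mm of it sideways, its x axis along the mount's within 0.1 rad, which is possible only with all four studs in its holes; it is released and at rest (z of rest in the frame of mount between 0.027 and 0.0315 m and horizontal distance between rest and mount below 0.02 m and angle between the x axis of rest and the x axis of mount, either way round below 0.1 rad and angle between rest's own z axis and vertical below 0.04 rad and linear speed of rest below 0.02 m/s); the robot touches nothing.
It fails at once if the rest is pressed or struck against the mount with more than 30 N (contact force between rest and mount above 30 N).
It fails at once if the shaping block is moved by more than 20 mm (distance of block from where it was at the start of the episode above 0.02 m).
It fails at once if the tray is moved by more than 20 mm (distance of tray from where it was at the start of the episode above 0.02 m).
It fails at once if the mug is moved by more than 20 mm (distance of mug from where it was at the start of the episode above 0.02 m).
It also fails if it takes over 45 s, if anything falls off the work surface, if the arm or the gripper's body presses on something with over 40 N, if the wrist force passes 120 N, or if a joint passes its speed limit or range.

### The arm

A 6-joint arm with a two-finger parallel gripper is mounted at the origin on the work surface. World frame = base frame: x ahead of the robot, y to its left, z up, the work surface at z = 0. Lengths are in m, angles in rad, forces in N, time in s.
With the tool pointing down it reaches from about 0.225 to 0.875 m from the base axis. Payload 3.4 kg.
Tool frame: the origin (TCP) lies between the finger pads; the fingertips stand 8 mm ahead of it and the grasp point (between the pads) lies 11 mm behind it; z points along the fingers, y is the line along which they close (so a half turn about z gives the same grasp; the last joint's range is limited). The gripper opens to 85 mm and grips with 20 to 120 N. Pads are 22 mm wide; open, the fingers measure 114 mm over their backs; the gripper's body (76 mm by 85 mm) begins 54 mm behind the grasp point. The pads swing forward as they close: fully open they stand 13 mm farther back than shut.
Start: joints at [1.17, 0.276, 1.505, -0, 1.361, -0.121], TCP at [0.159, 0.553, 0.239] pointing down, gripper open.
Joint ranges: [-2.89, 2.89], [-0.75, 2.08], [0.22, 2.7], [-1.18, 4.32], [0.11, 2.71], [-2.7, 2.7]. Speed limits (rad/s): [2.57, 2.57, 3.14, 3.14, 3.14, 3.14].

### API

Orientations are given as a unit quaternion [w, x, y, z].
In Python, from rig import manip, optics, finder gives the robot as it stands.
- The arm moves only by the tool servo_tool, never from a script. Its argument "increments" is a list of rows, each a list of 7 numbers: the shift along the tool's x, y, z in cm, then the turn, a rotation vector about the tool's x, y, z in degrees, then the closure, from -1 (fully open) to 1 (shut). In form: [[x, y, z, rx, ry, rz, gripper], ...]. A call has exactly 5 rows; each row shifts and turns the commanded pose from where the row before left it, along the tool's axes as they then stand; what a row does not reach is not made up. A row lasts 1/10 s, in which the tool goes at most 50 mm and 8.59 degrees, less where a joint would pass 70% of its speed; a pose out of reach is approached as far as the arm can. A call is refused whole if a number of a shift passes 5 or a number of a turn 8.59, either way. A call with a gripper value outside its range is refused whole. The fingers move at their own pace and stop on an object; "squeeze" is the grip in N (left out, the last holds). Time passes only in rows, so rows that do not move let the fingers close, or fill a call up. It gives the time, the measured TCP pose, the force, the opening and the grip force at its end, in the units of the state.
- manip.get_state(): the state, without advancing time (a new reading comes with each control period).
- optics.get_image(name): name is "scene" or "top"; returns the picture (420x560x3 uint8, red, green, blue); there is no depth.
- optics.get_calibration(name): a dict with "fov_y" (degrees; the focal length in pixels is half the picture's height over the tangent of half this angle, whatever the lens; pixels are square), "cx", "cy" (the principal point, pixels), "dist_coeffs" ([k1, k2, p1, p2, k3] as OpenCV has them; the pictures are not rectified), "world_to_cam" (4x4, takes a point from world to camera coordinates). Camera axes: x right, y down, z forward; pixel columns grow to the right and rows downward; lengths in m; the calibration is good to about 2 mm. A picture is of the moment at which its call begins. get_calibration takes no time and is no camera call.
- manip.sign_off(): hands the job in; it is judged then, once.
Trained networks look in the newest picture that a camera, given by its name, has taken for a name from the list of things; names that differ only in an ending like _2 or _b are one class to them, and where a whole thing is asked for, a point or a joint stands for the part that bears it (a point fixed in the world has none). Each returns a list of dicts, best first, with "p" (0 to 1); they miss things now and then, are a little off and sometimes report something else, mostly with a low value. They report only what shows in the picture. A call takes as long as a camera call. They do not tell look-alikes from the thing itself.
- finder.silhouettes(label, camera): "region" (420x560 bool, what is visible of it) and "box" ([centre column, centre row, width, height] in pixels, round what is visible of it).
- finder.tip_of(label, camera): "at" ([column, row] in pixels: a listed point, or the origin of a listed thing).
The state is a dict: "clock": time; "qpos": joint angles; "qd": joint speeds; "effort": joint torques, N m; "position": TCP position; "ee_rot": TCP orientation; "contact_force": force on the tool from outside, world axes, zero at the start; "moment": the same for the moment, N m; "width": finger opening in m; "gripper_force": force on a finger pad.
Only numpy, scipy, OpenCV 4.12 (cv2) and the standard library are available. Lean on these libraries where they do the work, as an engineer would, in place of code of your own. Each camera call takes 0.05 s, during which the arm holds its last target. There are 200 camera calls.

## Working session

There is one attempt and no reset: what is moved stays moved. The work goes in short steps, Python scripts to look and compute and a tool call to move; the robot and the scene stay as the last step left them, time stands still between calls to the robot, and variables do not carry over. Pictures are saved under pics/ and viewed, at most 10 in all, crops included, and the job is handed in when it is done.

Besides the shell and the picture viewer there is one more tool, called by a JSON object that holds its "fn" and its "kwargs". servo_tool: Moves the arm, as the interface text tells. Its arguments: {"type":"object","properties":{"increments":{"type":"array","items":{"type":"array","items":{"type":"number"}}},"squeeze":{"type":"number"}},"required":["increments"]}

```bash
mkdir -p pics; cat > h.py <<'E'
import numpy as np, cv2
from rig import manip, optics, finder
def K(n):
    c=optics.get_calibration(n); f=210/np.tan(np.radians(c["fov_y"])/2)
    return np.array([[f,0,c["cx"]],[0,f,c["cy"]],[0,0,1.]]),np.array(c["dist_coeffs"],float),np.array(c["world_to_cam"])
def ray(n,px,z):
    k,d,T=K(n); p=cv2.undistortPoints(np.array(px,float).reshape(-1,1,2),k,d).reshape(-1,2)
    R,t=T[:3,:3],T[:3,3]; o=-R.T@t; v=np.c_[p,np.ones(len(p))]@R
    return o+v*((z-o[2])/v[:,2])[:,None]
def proj(n,P):
    k,d,T=K(n); return cv2.projectPoints(np.array(P,float).reshape(-1,1,3),cv2.Rodrigues(T[:3,:3])[0],T[:3,3],k,d)[0].reshape(-1,2)
def save(n,f,img=None):
    im=optics.get_image(n); cv2.imwrite("pics/"+f,im[:,:,::-1]); return im
E
python3 - <<'E'
from h import *
a=save("scene","s0.png");b=save("top","t0.png")
cv2.imwrite("pics/t0b.png",cv2.resize(b[:,:,::-1],(800,600)))
cv2.imwrite("pics/s0b.png",cv2.resize(a[:,:,::-1],(800,600)))
for l,z in [("rest_rail",.036),("mount_mid",.03),("rest",.0),("mount",0),("block",0),("tray",0),("mug",0)]:
    for c in ("top","scene"):
        for r in finder.tip_of(l,c): print(l,c,np.round(r["at"],1),round(r["p"],2),ray(c,[r["at"]],z).round(3)[0])
for c in ("top","scene"):
    T=K(c)[2]; print(c,(-T[:3,:3].T@T[:3,3]).round(3))
s=manip.get_state();print(s)
E
```

```text
rest_rail top [383.4 114.3] 0.89 [ 0.777 -0.212  0.036]
rest_rail top [246.7 189.9] 0.82 [0.579 0.132 0.036]
rest_rail top [433.9 317.1] 0.69 [ 0.272 -0.316  0.036]
rest_rail scene [140.5 292.7] 0.84 [ 0.784 -0.223  0.036]
rest_rail scene [313. 231.] 0.75 [0.572 0.13  0.036]
rest_rail scene [170.8 113.6] 0.56 [ 0.264 -0.311  0.036]
mount_mid top [226.7 303.7] 0.82 [0.308 0.177 0.03 ]
mount_mid top [362.6 209.8] 0.76 [ 0.532 -0.151  0.03 ]
mount_mid scene [343.6 149.8] 0.81 [0.312 0.184 0.03 ]
mount_mid scene [201.4 196.5] 0.56 [ 0.518 -0.154  0.03 ]
rest top [246.5 195.7] 0.84 [0.572 0.135 0.   ]
rest top [423.7 316.5] 0.83 [ 0.27  -0.304  0.   ]
rest scene [148.2 291.1] 0.97 [ 0.768 -0.221  0.   ]
rest scene [313.3 238.5] 0.88 [0.573 0.134 0.   ]
rest scene [172.8 125.3] 0.61 [ 0.276 -0.309  0.   ]
mount top [358.1 211.2] 0.97 [ 0.533 -0.146  0.   ]
mount top [231.  305.8] 0.56 [0.301 0.17  0.   ]
mount scene [205.5 208.4] 0.7 [ 0.533 -0.144 -0.   ]
mount scene [338.7 153. ] 0.63 [0.301 0.174 0.   ]
block top [142.8 245.2] 0.98 [0.447 0.392 0.   ]
block scene [201.5 196.1] 0.64 [ 0.
[... 425 characters left out ...]
k': 0.8, 'qpos': array([ 1.16998592e+00,  2.75897671e-01,  1.50487866e+00, -3.44771768e-05,
        1.36068152e+00, -1.21051165e-01]), 'qd': array([-1.49588585e-03,  5.47908651e-04, -4.40456236e-05, -1.04702526e-03,
       -2.82638216e-04, -3.75915998e-04]), 'effort': array([-1.25622628e-03, -4.16604567e+01, -2.46084076e+01,  4.41172347e-06,
        4.35120569e-05,  3.02690523e-06]), 'position': array([0.15883525, 0.5526763 , 0.23933786]), 'ee_rot': array([3.36771341e-05, 1.39420355e-01, 9.90233286e-01, 6.07701127e-05]), 'contact_force': array([ 0.79635587, -0.29133949,  1.13423998]), 'moment': array([ 0.00550356, -0.02059228,  0.00920057]), 'gripper_force': 0.0, 'width': 0.0852925813280067}
```

View pics/t0b.png

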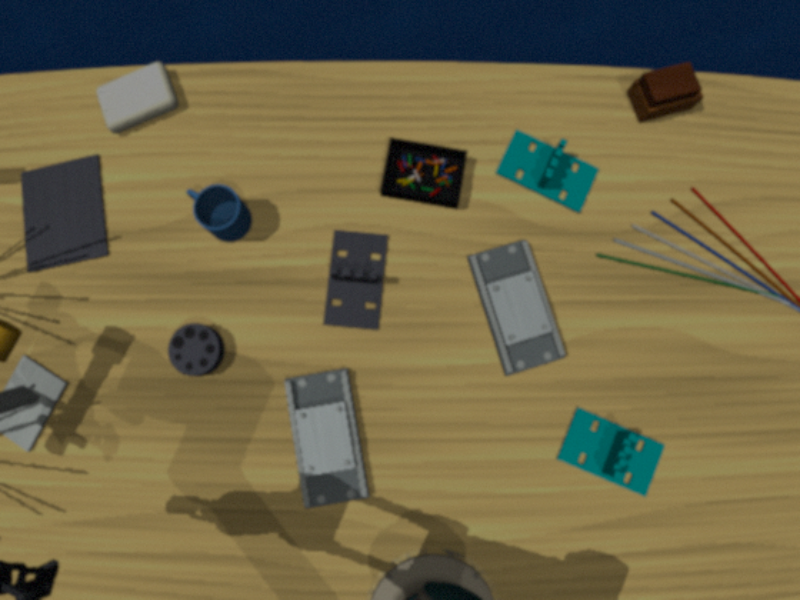

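View pics/s0b.png

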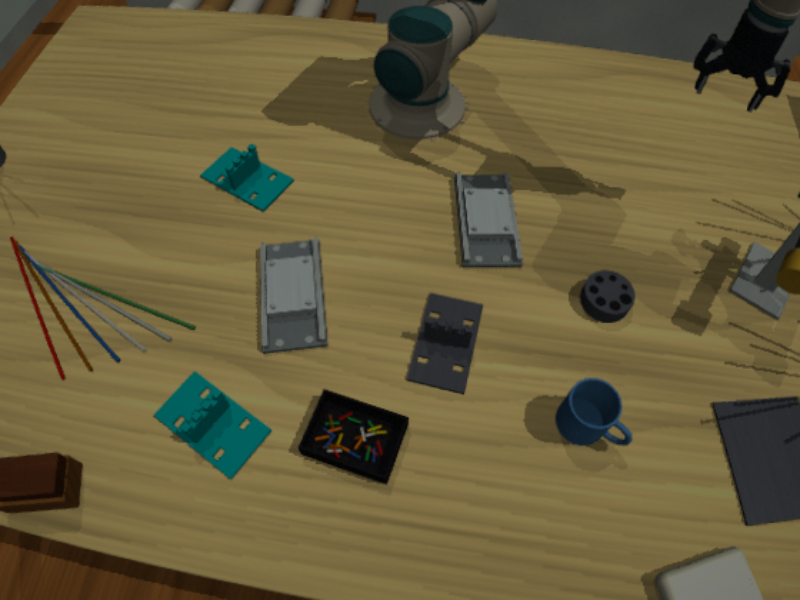

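The top view shows the dark rest near (357,280), the right-hand mount near (517,307) and the turquoise decoys at (548,170) and (610,450), all in 800-px coordinates. Next I'll rectify patches for precise poses.

```bash
cat >> h.py <<'E'
def patch(n,im,c,z,half=.13,N=390):
    # rows: +x up, cols: +y left ; 1.5 px/mm for default
    g=np.linspace(half,-half,N); X,Y=np.meshgrid(c[0]+g,c[1]+g,indexing="ij")
    p=proj(n,np.c_[X.ravel(),Y.ravel(),np.full(X.size,z)]).astype(np.float32).reshape(N,N,2)
    return cv2.remap(im,p[...,0],p[...,1],cv2.INTER_CUBIC)
E
python3 - <<'E'
from h import *
a=cv2.imread("pics/s0.png");b=cv2.imread("pics/t0.png")
rc,mc=(.573,.134),(.532,-.148)
o=[patch(n,i,c,z,.1,300) for n,i in (("top",b),("scene",a)) for c,z in ((rc,.006),(mc,.03))]
o=[cv2.convertScaleAbs(x,alpha=1.5) for x in o]
cv2.imwrite("pics/p0.png",np.vstack([np.hstack(o[:2]),np.hstack(o[2:])]))
# auto: dark plate region / bright carriage in patches
for n,i in (("top",b),("scene",a)):
    p=patch(n,i,rc,.006,.13,520); m=(p.max(2)<75).astype(np.uint8)
    m=cv2.morphologyEx(m,cv2.MORPH_CLOSE,np.ones((25,25))); m=cv2.morphologyEx(m,cv2.MORPH_OPEN,np.ones((41,41)))
    c=max(cv2.findContours(m,0,2)[0],key=cv2.contourArea); (u,v),s,an=cv2.minAreaRect(c)
    print(n,"rest",round(rc[0]+.13-v/2000,4),round(rc[1]+.13-u/2000,4),np.array(s)/2,an)
    p=patch(n,i,mc,.03,.13,520); h=cv2.cvtColor(p,cv2.COLOR_BGR2HSV)
    m=((h[...,1]<60)&(h[...,2]>125)).astype(np.uint8)
    m=cv2.morphologyEx(m,cv2.MORPH_OPEN,np.ones((41,41)))
    c=max(cv2.findContours(m,0,2)[0],key=cv2.contourArea); (u,v),s,an=cv2.minAreaRect(c)
    print(n,"carr",round(mc[0]+.13-v/2000,4),round(mc[1]+.13-u/2000,4),np.array(s)/2,an)
E
```

```text
top rest 0.5726 0.128 [ 95.06056213 166.70799255] 5.806726932525635
top carr 0.5194 -0.1514 [105.57109833  79.89227295] 73.68614959716797
scene rest 0.5769 0.1298 [ 97.7333374 172.0632019] 5.19442892074585Traceback (most recent call last):
  File "<stdin>", line 16, in <module>
ValueError: max() iterable argument is empty
```

View pics/p0.png

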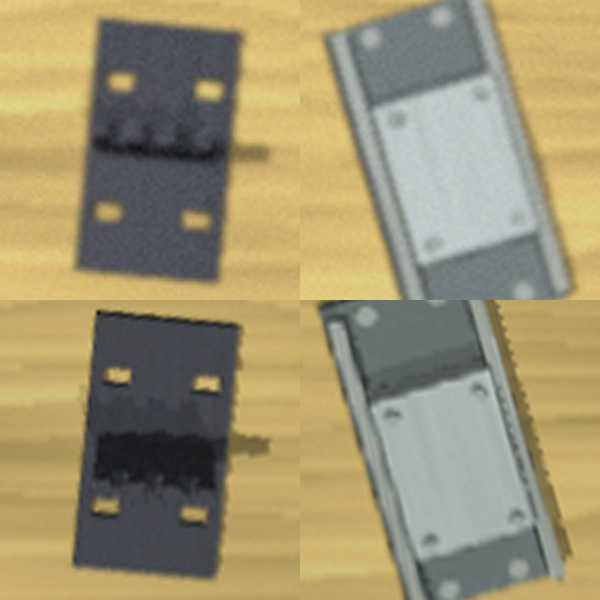

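```bash
cat > plan.py <<'E'
# plan.py x y z toolY_angle_deg rows
import sys; from h import *
from scipy.spatial.transform import Rotation as R, Slerp
x,y,z,th,n=map(float,sys.argv[1:6]); n=int(n)
s=manip.get_state(); w=s["ee_rot"]; R0=R.from_quat([w[1],w[2],w[3],w[0]])
t=np.radians(th); yy=np.array([np.cos(t),np.sin(t),0]); zz=np.array([0,0,-1.]); 
R1=R.from_matrix(np.c_[np.cross(yy,zz),yy,zz])
v=(R0.inv()*R1).as_rotvec(); d=np.array([x,y,z])-s["position"]
for i in range(n):
    Ri=R0*R.from_rotvec(v*i/n); print((Ri.inv().apply(d/n)*100).round(2).tolist(),np.degrees(v/n).round(2).tolist())
y0=R0.apply([0,1,0]); print(s["clock"],s["position"].round(4),np.degrees(np.arctan2(y0[1],y0[0])).round(2),"tilt",R0.apply([0,0,1]).round(4),s["contact_force"].round(2),s["width"])
E
python3 plan.py .5745 .129 .15 5.7 15
```

```text
[-3.44, -1.95, 0.6] [0.0, -0.0, 4.55]
[-3.59, -1.67, 0.6] [0.0, -0.0, 4.55]
[-3.71, -1.38, 0.6] [0.0, -0.0, 4.55]
[-3.81, -1.08, 0.6] [0.0, -0.0, 4.55]
[-3.88, -0.78, 0.6] [0.0, -0.0, 4.55]
[-3.93, -0.47, 0.6] [0.0, -0.0, 4.55]
[-3.95, -0.15, 0.6] [0.0, -0.0, 4.55]
[-3.95, 0.16, 0.6] [0.0, -0.0, 4.55]
[-3.93, 0.47, 0.6] [0.0, -0.0, 4.55]
[-3.88, 0.79, 0.6] [0.0, -0.0, 4.55]
[-3.8, 1.09, 0.6] [0.0, -0.0, 4.55]
[-3.71, 1.39, 0.6] [0.0, -0.0, 4.55]
[-3.58, 1.68, 0.6] [0.0, -0.0, 4.55]
[-3.44, 1.96, 0.6] [0.0, -0.0, 4.55]
[-3.27, 2.22, 0.6] [0.0, -0.0, 4.55]
0.8 [0.1588 0.5527 0.2393] 73.97 tilt [ 1.e-04  1.e-04 -1.e+00] [ 0.8  -0.29  1.13] 0.0852925813280067
```

{"fn": "servo_tool", "kwargs": {"increments": [[-3.44, -1.95, 0.6, 0, 0, 4.55, -0.5], [-3.59, -1.67, 0.6, 0, 0, 4.55, -0.5], [-3.71, -1.38, 0.6, 0, 0, 4.55, -0.5], [-3.81, -1.08, 0.6, 0, 0, 4.55, -0.5], [-3.88, -0.78, 0.6, 0, 0, 4.55, -0.5]]}}

```text
clock: 1.3
position: [0.2983, 0.4103, 0.2093]
ee_rot: [0.0, 0.333, 0.943, 0.0]
contact_force: [-0.2, 0.4, -0.2]
width: 0.0639
gripper_force: 0.0
```

{"fn": "servo_tool", "kwargs": {"increments": [[-3.93, -0.47, 0.6, 0, 0, 4.55, -0.5], [-3.95, -0.15, 0.6, 0, 0, 4.55, -0.5], [-3.95, 0.16, 0.6, 0, 0, 4.55, -0.5], [-3.93, 0.47, 0.6, 0, 0, 4.55, -0.5], [-3.88, 0.79, 0.6, 0, 0, 4.55, -0.5]]}}

```text
clock: 1.8
position: [0.437, 0.2689, 0.1793]
ee_rot: [0.0, 0.513, 0.858, 0.0]
contact_force: [-0.4, 0.7, -0.2]
width: 0.0641
gripper_force: 0.0
```

{"fn": "servo_tool", "kwargs": {"increments": [[-3.8, 1.09, 0.6, 0, 0, 4.55, -0.5], [-3.71, 1.39, 0.6, 0, 0, 4.55, -0.5], [-3.58, 1.68, 0.6, 0, 0, 4.55, -0.5], [-3.44, 1.96, 0.6, 0, 0, 4.55, -0.5], [-3.27, 2.22, 0.6, 0, 0, 4.55, -0.5]]}}

```text
clock: 2.3
position: [0.5756, 0.1277, 0.1492]
ee_rot: [0.0, 0.672, 0.74, 0.0]
contact_force: [-0.4, 0.8, 0.7]
width: 0.0642
gripper_force: 0.0
```

```bash
python3 plan.py .5745 .129 .028 5.7 8 | tail -3
```

```text
[0.02, -0.01, 1.51] [0.0, -0.0, -0.02]
[0.02, -0.01, 1.51] [0.0, -0.0, -0.02]
2.3 [0.5756 0.1277 0.1492] 5.52 tilt [ 4.e-04  3.e-04 -1.e+00] [-0.36  0.76  0.67] 0.06416750844555076
```

{"fn": "servo_tool", "kwargs": {"increments": [[0, 0, 2.5, 0, 0, 0, -0.5], [0, 0, 2.5, 0, 0, 0, -0.5], [0, 0, 2.5, 0, 0, 0, -0.5], [0, 0, 2.5, 0, 0, 0, -0.5], [0.1, -0.1, 2.0, 0, 0, 0, -0.5]]}}

```text
clock: 2.8
position: [0.5732, 0.1297, 0.0279]
ee_rot: [-0.0, 0.671, 0.741, -0.0]
contact_force: [0.7, -0.1, -0.1]
width: 0.0639
gripper_force: 0.0
```

{"fn": "servo_tool", "kwargs": {"increments": [[0, 0, 0, 0, 0, 0, 0.2], [0, 0, 0, 0, 0, 0, 0.6], [0, 0, 0, 0, 0, 0, 1], [0, 0, 0, 0, 0, 0, 1], [0, 0, 0, 0, 0, 0, 1]], "squeeze": 40}}

```text
clock: 3.3
position: [0.5745, 0.1301, 0.0308]
ee_rot: [0.001, 0.671, 0.741, 0.001]
contact_force: [1.4, -0.5, 4.7]
width: 0.0115
gripper_force: 41.4
```

{"fn": "servo_tool", "kwargs": {"increments": [[0, 0, 0, 0, 0, 0, 1], [0, 0, -0.5, 0, 0, 0, 1], [0, 0, -2, 0, 0, 0, 1], [0, 0, -3, 0, 0, 0, 1], [0, 0, -3, 0, 0, 0, 1]]}}

```text
clock: 3.8
position: [0.5724, 0.1298, 0.1144]
ee_rot: [-0.001, 0.671, 0.742, -0.001]
contact_force: [1.0, 0.1, -2.3]
width: 0.0116
gripper_force: 40.2
```

```bash
python3 plan.py .521 -.151 .11 16.3 8; python3 - <<'E'
from h import *
b=save("top","t1.png");a=save("scene","s1.png")
s=manip.get_state(); p=s["position"]; z=p[2]-.0225
print(p)
o=[cv2.convertScaleAbs(patch(n,i,p,z,.12,360),alpha=1.5) for n,i in (("top",b),("scene",a))]
cv2.imwrite("pics/p1.png",np.hstack(o))
E
```

```text
[-3.43, -0.99, 0.06] [-0.02, -0.0, -1.32]
[-3.4, -1.07, 0.06] [-0.02, -0.0, -1.32]
[-3.38, -1.15, 0.06] [-0.02, -0.0, -1.32]
[-3.35, -1.22, 0.06] [-0.02, -0.0, -1.32]
[-3.32, -1.3, 0.06] [-0.02, -0.0, -1.32]
[-3.29, -1.38, 0.06] [-0.02, -0.0, -1.32]
[-3.26, -1.45, 0.06] [-0.02, -0.0, -1.32]
[-3.22, -1.53, 0.06] [-0.02, -0.0, -1.32]
3.8 [0.5724 0.1298 0.1144] 5.73 tilt [-2.6e-03 -3.0e-04 -1.0e+00] [ 0.96  0.12 -2.28] 0.011581211471099242
[0.57623345 0.130256   0.11823691]
```

View pics/p1.png

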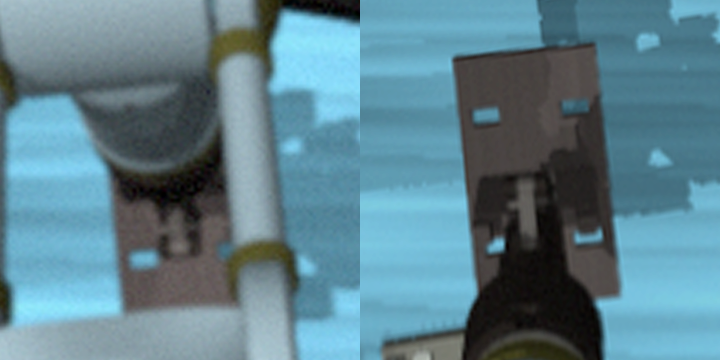

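Rest is held, slots at (485,115), (575,106), (495,244), (588,238) in the right patch. I'll move it above the mount.

{"fn": "servo_tool", "kwargs": {"increments": [[-3.43, -0.99, 0, 0, 0, -1.32, 1], [-3.4, -1.07, 0, 0, 0, -1.32, 1], [-3.38, -1.15, 0, 0, 0, -1.32, 1], [-3.35, -1.22, 0, 0, 0, -1.32, 1], [-3.32, -1.3, 0, 0, 0, -1.32, 1]]}}

```text
clock: 4.4
position: [0.5396, -0.0465, 0.1127]
ee_rot: [-0.001, 0.627, 0.779, -0.001]
contact_force: [0.0, -0.4, -2.7]
width: 0.0116
gripper_force: 40.3
```

{"fn": "servo_tool", "kwargs": {"increments": [[-3.29, -1.38, 0.6, 0, 0, -1.32, 1], [-3.26, -1.45, 0.6, 0, 0, -1.32, 1], [-3.22, -1.53, 0.6, 0, 0, -1.32, 1], [0, 0, 0.6, 0, 0, 0, 1], [0, 0, 0.6, 0, 0, 0, 1]]}}

```text
clock: 4.9
position: [0.5208, -0.151, 0.0827]
ee_rot: [-0.001, 0.601, 0.799, -0.0]
contact_force: [0.4, 0.8, -3.0]
width: 0.0116
gripper_force: 40.3
```

{"fn": "servo_tool", "kwargs": {"increments": [[0, 0, 0, 0, 0, 0, 1], [0, 0, 0, 0, 0, 0, 1], [0, 0, 0, 0, 0, 0, 1], [0, 0, 0, 0, 0, 0, 1], [0, 0, 0, 0, 0, 0, 1]]}}

```text
clock: 5.4
position: [0.5222, -0.1503, 0.0846]
ee_rot: [0.0, 0.6, 0.8, 0.0]
contact_force: [1.0, 0.0, -3.2]
width: 0.0115
gripper_force: 40.3
```

```bash
python3 - <<'E'
from h import *
a=save("scene","s2.png")
s=manip.get_state(); p=s["position"]; print(s["clock"],p,s["contact_force"],s["moment"],s["ee_rot"])
cv2.imwrite("pics/p2.png",cv2.convertScaleAbs(np.hstack([patch("scene",a,(.521,-.151),z,.12,400) for z in (p[2]-.028,.03)]),alpha=1.5))
E
python3 plan.py .521 -.151 .085 16.3 1
```

```text
5.45 [ 0.52214749 -0.1504368   0.08456137] [ 0.24733451  1.12928508 -2.48341784] [ 0.00552487 -0.00012595  0.02893535] [2.70843998e-04 5.99634281e-01 8.00274103e-01 1.23858293e-04]
[-0.02, -0.13, -0.04] [0.03, 0.02, 0.01]
5.45 [ 0.5221 -0.1504  0.0846] 16.31 tilt [ 6.e-04 -1.e-04 -1.e+00] [ 0.25  1.13 -2.48] 0.011263842029467936
```

View pics/p2.png

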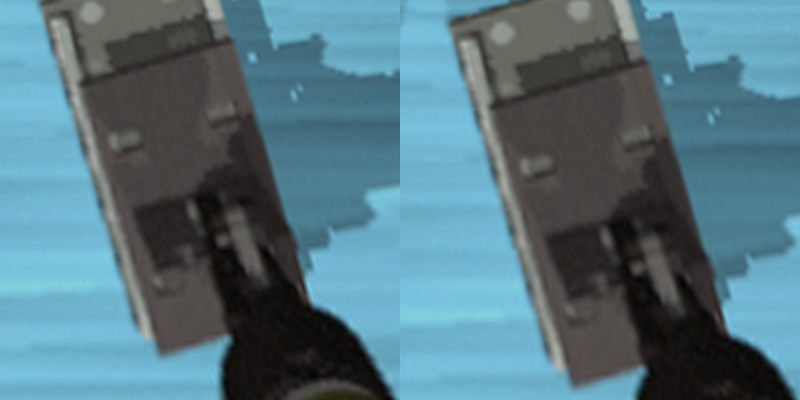

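{"fn": "servo_tool", "kwargs": {"increments": [[-0.13, -0.14, 0, 0, 0, 0, 1], [0, 0, 0.4, 0, 0, 0, 1], [0, 0, 0.4, 0, 0, 0, 1], [0, 0, 0.4, 0, 0, 0, 1], [0, 0, 0.2, 0, 0, 0, 1]]}}

```text
clock: 5.95
position: [0.5205, -0.1522, 0.0695]
ee_rot: [-0.001, 0.6, 0.8, -0.0]
contact_force: [0.0, 1.0, -2.7]
width: 0.0116
gripper_force: 40.4
```

{"fn": "servo_tool", "kwargs": {"increments": [[0, 0, 0.1, 0, 0, 0, 1], [0, 0, 0.1, 0, 0, 0, 1], [0, 0, 0.1, 0, 0, 0, 1], [0, 0, 0, 0, 0, 0, 1], [0, 0, 0, 0, 0, 0, 1]]}}

```text
clock: 6.45
position: [0.521, -0.1524, 0.0674]
ee_rot: [0.0, 0.6, 0.8, 0.0]
contact_force: [0.2, 0.2, -2.7]
width: 0.0115
gripper_force: 40.4
```

{"fn": "servo_tool", "kwargs": {"increments": [[0, 0, 0.1, 0, 0, 0, 1], [0, 0, 0.1, 0, 0, 0, 1], [0, 0, 0, 0, 0, 0, 1], [0, 0, 0, 0, 0, 0, 1], [0, 0, 0, 0, 0, 0, 1]]}}

```text
clock: 6.95
position: [0.5209, -0.1524, 0.0653]
ee_rot: [-0.0, 0.6, 0.8, 0.0]
contact_force: [0.4, -0.6, -2.5]
width: 0.0116
gripper_force: 40.4
```

{"fn": "servo_tool", "kwargs": {"increments": [[0, 0, 0.1, 0, 0, 0, 1], [0, 0, 0, 0, 0, 0, 1], [0, 0, 0, 0, 0, 0, 1], [0, 0, 0, 0, 0, 0, 1], [0, 0, 0, 0, 0, 0, 1]]}}

```text
clock: 7.45
position: [0.5209, -0.1524, 0.0643]
ee_rot: [-0.0, 0.6, 0.8, 0.0]
contact_force: [-0.3, 0.1, -1.5]
width: 0.0116
gripper_force: 40.4
```

{"fn": "servo_tool", "kwargs": {"increments": [[0, 0, 0.05, 0, 0, 0, 1], [0, 0, 0, 0, 0, 0, 1], [0, 0, 0, 0, 0, 0, 1], [0, 0, 0, 0, 0, 0, 1], [0, 0, 0, 0, 0, 0, 1]]}}

```text
clock: 7.95
position: [0.521, -0.1524, 0.0638]
ee_rot: [0.0, 0.6, 0.8, 0.0]
contact_force: [1.0, 0.3, -3.2]
width: 0.012
gripper_force: 40.4
```

{"fn": "servo_tool", "kwargs": {"increments": [[0, 0, 0.1, 0, 0, 0, 1], [0, 0, 0, 0, 0, 0, 1], [0, 0, 0, 0, 0, 0, 1], [0, 0, 0, 0, 0, 0, 1], [0, 0, 0, 0, 0, 0, 1]]}}

```text
clock: 8.45
position: [0.521, -0.1524, 0.0628]
ee_rot: [0.0, 0.6, 0.8, 0.0]
contact_force: [0.0, -0.1, -3.5]
width: 0.0115
gripper_force: 40.4
```

{"fn": "servo_tool", "kwargs": {"increments": [[0, 0, 0.1, 0, 0, 0, 1], [0, 0, 0, 0, 0, 0, 1], [0, 0, 0, 0, 0, 0, 1], [0, 0, 0, 0, 0, 0, 1], [0, 0, 0, 0, 0, 0, 1]]}}

```text
clock: 8.95
position: [0.5209, -0.1524, 0.0618]
ee_rot: [-0.0, 0.6, 0.8, 0.0]
contact_force: [0.0, 0.6, -2.3]
width: 0.0115
gripper_force: 40.4
```

{"fn": "servo_tool", "kwargs": {"increments": [[0, 0, 0.1, 0, 0, 0, 1], [0, 0, 0, 0, 0, 0, 1], [0, 0, 0, 0, 0, 0, 1], [0, 0, 0, 0, 0, 0, 1], [0, 0, 0, 0, 0, 0, 1]]}}

```text
clock: 9.45
position: [0.5211, -0.1524, 0.0609]
ee_rot: [0.0, 0.6, 0.8, 0.0]
contact_force: [-0.2, -0.5, -1.3]
width: 0.0116
gripper_force: 40.4
```

{"fn": "servo_tool", "kwargs": {"increments": [[0, 0, 0.1, 0, 0, 0, 1], [0, 0, 0, 0, 0, 0, 1], [0, 0, 0, 0, 0, 0, 1], [0, 0, 0, 0, 0, 0, 1], [0, 0, 0, 0, 0, 0, 1]]}}

```text
clock: 9.95
position: [0.5211, -0.1524, 0.0608]
ee_rot: [0.0, 0.6, 0.8, 0.0]
contact_force: [-1.8, 0.4, 5.1]
width: 0.0116
gripper_force: 41.5
```

Contact came at TCP z = 0.0608. The rest was gripped at about 0.0308 with the plate on the bench, which puts the plate at carriage height. I'll unload, release, rise and check.

{"fn": "servo_tool", "kwargs": {"increments": [[0, 0, -0.1, 0, 0, 0, 1], [0, 0, 0, 0, 0, 0, 1], [0, 0, 0, 0, 0, 0, 0.6], [0, 0, 0, 0, 0, 0, 0.2], [0, 0, 0, 0, 0, 0, -0.2]]}}

```text
clock: 10.45
position: [0.5211, -0.1524, 0.0608]
ee_rot: [0.0, 0.6, 0.8, 0.0]
contact_force: [-0.6, 0.8, -0.3]
width: 0.0451
gripper_force: 0.0
```

{"fn": "servo_tool", "kwargs": {"increments": [[0, 0, 0, 0, 0, 0, -0.5], [0, 0, 0, 0, 0, 0, -0.5], [0, 0, -1, 0, 0, 0, -0.5], [0, 0, -2, 0, 0, 0, -0.5], [0, 0, -3, 0, 0, 0, -0.5]]}}

```text
clock: 10.95
position: [0.5199, -0.1519, 0.1207]
ee_rot: [-0.002, 0.6, 0.8, -0.0]
contact_force: [0.2, -0.1, -0.4]
width: 0.0642
gripper_force: 0.0
```

{"fn": "servo_tool", "kwargs": {"increments": [[0, 0, -4, 0, 0, 0, -0.5], [4, 0, -3, 0, 0, 0, -0.5], [4.5, 0, 0, 0, 0, 0, -0.5], [4.5, 0, 0, 0, 0, 0, -0.5], [4.5, 0, 0, 0, 0, 0, -0.5]]}}

```text
clock: 11.45
position: [0.4714, 0.0169, 0.192]
ee_rot: [0.001, 0.6, 0.8, 0.001]
contact_force: [0.3, 1.1, 0.3]
width: 0.064
gripper_force: 0.0
```

```bash
python3 - <<'E'
from h import *
a=save("scene","s3.png");b=save("top","t3.png"); print(manip.get_state()["clock"])
o=[cv2.convertScaleAbs(patch(n,i,(.521,-.151),.036,.11,400),alpha=1.6) for n,i in (("top",b),("scene",a))]
cv2.imwrite("pics/p3.png",np.hstack(o))
E
```

```text
11.55
```

View pics/p3.png

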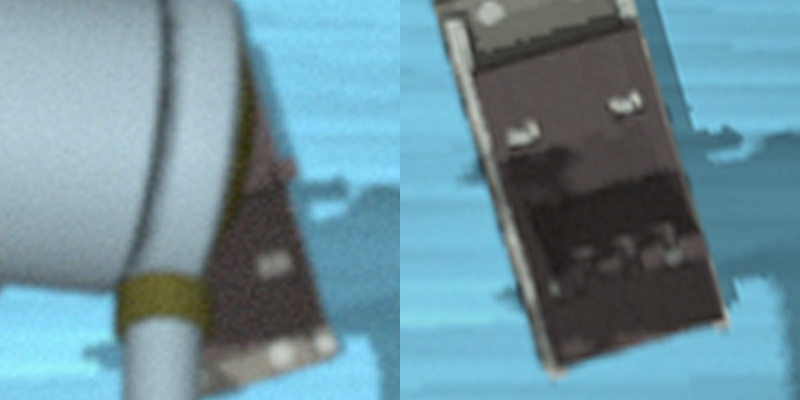

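Studs show inside the upper slots at (523,133) and (625,103). I'll clear the arm and confirm from both cameras.

{"fn": "servo_tool", "kwargs": {"increments": [[4.5, 0, -1, 0, 0, 0, -0.5], [4.5, 0, -1, 0, 0, 0, -0.5], [4.5, 0, 0, 0, 0, 0, -0.5], [4.5, 0, 0, 0, 0, 0, -0.5], [4.5, 0, 0, 0, 0, 0, -0.5]]}}

```text
clock: 12.05
position: [0.4088, 0.2327, 0.2118]
ee_rot: [0.001, 0.6, 0.8, 0.001]
contact_force: [0.7, 0.4, 0.2]
width: 0.0641
gripper_force: 0.0
```

```bash
python3 - <<'E'
from h import *
a=save("scene","s4.png");b=save("top","t4.png"); print(manip.get_state()["clock"])
o=[cv2.convertScaleAbs(patch(n,i,(.521,-.151),.036,.095,400)[:,:,::-1],alpha=2) for n,i in (("top",b),("scene",a))]
cv2.imwrite("pics/p4.png",np.hstack(o)[:,:,::-1])
E
```

```text
12.15
```

View pics/p4.png

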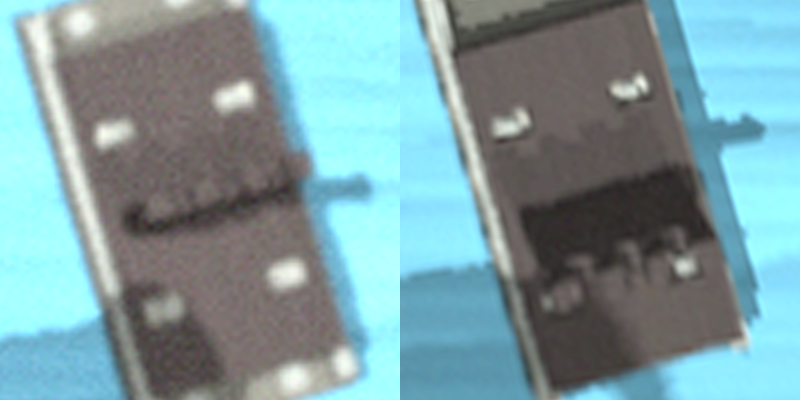

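All four slots show bright carriage and studs. The offset between the two cameras matches a plate top at 36 mm, so the rest is seated. Handing in.

```bash
python3 -c "
from rig import manip; print(manip.sign_off())"
```

```text
the job is handed in; nothing more can be done
None
```

The rod rest is on the right-hand mount: all four slots dropped over the studs on the first descent with no search needed, the images show it flat and fully home, and the gripper is clear. I handed the job in at about 12 s; no verdict was shown.

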